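# Check a tube heater: trip and reset its cut-out, then hold the surface probe on the block

### The job

Check the tube heater: push its test button right in so that the cut-out lever drops by itself, then lift the lever fully back up so that it stays up when let go. After that take the surface probe from its stand and hold it upright and lightly on the heating block, with its sprung tip inside the marked ring and pushed about half way in, and keep it there for a three-second reading. Finish while still holding the probe there, and leave the tube racks and the pen pot alone.

Things in the scene. Friction and masses are not known exactly. Their poses are not given: they have to be found in the camera images.
- heater: white tube heater fixed to the bench, 200 (x) x 270 (y) x 80 mm high; origin: centre of underside; x to its back, y to its left. Left half of its deck: bare aluminium block (x -80 to 80, y 12 to 124, top 105 mm high) with dark wells; tubes stand 13 mm above it behind x 22. Right half: grey cut-out housing (x -24 to 36, y -131 to -15, top 98 mm high) with lever and test button
- spot (a point): centre of the marked ring on the top face of the heating block: a flush black ring, 24 mm outside and 18 mm inside diameter, the only ring on the block; at heater x -18, y 68, z 105 mm. Site axes are the heater's
- test_button (a joint): travel of the test button in m, 0 out, 0.008 right in, straight down; sprung, about 1 N to start and 4.2 N right in, comes out again by itself. From about 4 mm on it trips the cut-out lever
- button_top (a point): centre of the top of the test button: white round cap, 24 mm diameter, standing 12 mm above its black collar when out; at heater x -2, y -100, z 114 mm when out
- cutout_lever (a joint): cut-out lever, rad: 0 = fully up (leaning 0.26 to the back of upright on a stop, stays by its weight), 1.22 = dropped (leaning 0.96 from upright to the heater's front). Hinge: level axis along the heater's y at heater x 12, z 90 mm. Hardly any friction: it falls to whichever side of upright (0.26) it leans
- lever_grip (a point): middle of the black lever's thicker end, 50 mm from the hinge axis, heater y -35 mm: 14 mm wide (heater's y), 12 mm thick, reaching 12 mm farther out. Pinch it across its width and swing it about the hinge axis. At heater x 25, z 138 mm when up, x -29, z 119 mm when dropped. Its axes turn with the lever, and are the heater's when it is up
- stand: probe stand fixed to the bench: grey base 90 x 90 mm, four posts and a 62 x 62 mm grey top plate with an 18 mm hole, its top 90 mm high; origin at the centre of its underside, z up
- probe: cordless probe, about 120 g, upright in the stand: square grey handle 22 x 22 mm, 78 mm long with its black cap; below it a steel nose, 14 mm diameter, 40 mm long, hanging in the stand's hole, and the sprung tip. Origin: on the axis at the handle's underside, which rests on the stand's top; z up the handle, x and y square to its flats. Lifts straight up out (tip clear after 60 mm)
- probe_plunger (a joint): how far the sprung tip is pushed into the nose, in m: 0 out, 0.012 fully in; spring about 0.5 N to start plus 0.35 N per mm (2.6 N half way, 4.7 N fully in)
- probe_tip (a point): flat end of the sprung tip, a copper-coloured pin 8 mm in diameter; 60 mm below the probe's origin when out (20 mm below the nose)
- rack_a: bystander: orange tube rack, 82 x 220 x 42 mm, loose; origin at the centre of its underside
- rack_b: bystander: yellow tube rack, 82 x 220 x 42 mm, loose; origin at the centre of its underside
- pot: bystander: red pen pot, 90 mm across, 95 mm high, pens to 130 mm, loose; origin at the centre of its underside
There are look-alikes about, which are no part of the job. There is more than one size of the probe; the one meant has the size given above.

How it is judged (in metres and radians):
On the way, in this order (a step that is already met when the one before it is completed fails the run):
1. the test button is being pressed while the lever is still up (value of joint test_button above 0.002 m and value of joint cutout_lever below 0.5 rad).
2. the lever has dropped without being touched by the robot (value of joint cutout_lever above 1.1 rad and contact force between each of the arm, the fingers and cutout_lever below 0.05 N), for 0.1 s.
3. the lever is fully up again and stays there untouched (value of joint cutout_lever below 0.08 rad and contact force between each of the fingers, the arm and cutout_lever below 0.05 N), for 0.3 s.
4. the probe is held upright on the spot, tip about half way in, for the reading (horizontal distance between probe_tip and spot below 0.007 m and angle between probe's own z axis and vertical below 0.14 rad and value of joint probe_plunger between 0.0025 and 0.0095 m and contact force between probe_plunger and heater above 0.5 N), for 2.5 s.
At the end, for the whole second after the job is handed in: Fingers alone hold the probe at rest, upright within 8 deg, tip on the block within 7 mm of the ring centre, pushed in 2.5 to 9.5 mm, under 6 N; lever fully up (within 0.08 rad), button out, racks and pot within 20 mm of their start (all of step 4 and z of probe_tip in the frame of spot below 0.003 m and contact force between probe and heater below 6 N and contact force between the fingers and probe above 2 N and contact force between probe and stand below 0.05 N and linear speed of probe below 0.02 m/s and value of joint cutout_lever below 0.08 rad and value of joint test_button below 0.002 m and distance of each of rack_a, rack_b, pot from where it was at the start of the episode below 0.02 m); the arm keeps its last pose, push and grip.
It fails at once if the probe was pressed hard on the heater (over 15 N) (contact force between probe and heater above 15 N).
It fails at once if a rack or the pen pot was pushed about or tipped (distance of any of rack_a, rack_b, pot from where it was at the start of the episode above 0.02 m or angle between pot's own z axis and vertical above 0.3 rad).
It also fails if it takes over 61 s, if anything falls off the work surface, if the arm or the gripper's body presses on something with over 40 N, if the wrist force passes 120 N, or if a joint passes its speed limit or range.

### The arm

A 6-joint arm with a two-finger parallel gripper is mounted at the origin on the work surface. World frame = base frame: x ahead of the robot, y to its left, z up, the work surface at z = 0. Lengths are in m, angles in degrees, forces in N, time in s.
With the tool pointing down it reaches from about 0.275 to 0.975 m from the base axis. Payload 8.4 kg.
Tool frame: the origin (TCP) lies midway between the tips of the shut fingers; the grasp point (between the pads) lies 19 mm behind it (manip.tcp_to_grasp is the distance from the TCP to the grasp point, in m); z points along the fingers, y is the direction in which the jaws open and shut (so a half turn about z gives the same grasp; the last joint's range is limited). The gripper opens to 92 mm and grips with 3 to 60 N. Pads are 20 mm wide; open, the fingers measure 128 mm over their backs; the gripper's body (75 mm by 189 mm) begins 69 mm behind the grasp point.
Start: joints at [76.238, 20.225, 93.587, -0, 66.188, -0.138], TCP at [0.147, 0.607, 0.192] pointing down, gripper open.
Joint ranges: [-150.9, 150.9], [-52.94, 120.26], [3.33, 152.33], [-74.26, 254.26], [0, 154.13], [-172.89, 172.89]. Speed limits (degrees/s): [127.2, 127.2, 159.86, 180, 180, 180].

### API

Orientations are given as [roll, pitch, yaw] about the fixed x, y, z axes, in that order (R = Rz(yaw) Ry(pitch) Rx(roll)).
In Python, from cell import manip gives the robot as it stands. The module is installed in compiled form; this text tells all that it offers.
- The arm moves only by the shell command python3 -m crank 'ROWS' [FORCE]. ROWS is JSON, a list of rows, each an object with "translation": the shift along the tool's x, y, z in mm, a list of three; "delta_rot": the turn, a rotation vector about the tool's x, y, z in degrees, a list of three; "hand": the finger opening in mm, from 0 to 91.9. In form: [{"translation": [x, y, z], "delta_rot": [wx, wy, wz], "hand": hand}, ...]. A call has 1 to 20 rows; each row shifts and turns the pose as measured when the row begins, along the tool's axes as they then stand; what a row does not reach is not made up. A row lasts 1/8 s, in which the tool goes at most 62.5 mm and 10.7 degrees, less where a joint would pass 70% of its speed; a pose out of reach is approached as far as the arm can. A call with a gripper value outside its range is refused whole. The fingers move at their own pace and stop on an object; FORCE is the grip in N (left out, the last holds). Time passes only in rows, so rows that do not move let the fingers close. It gives the time, the measured TCP pose, the force and the opening at its end, in the units of the state.
- manip.sense(): the state, without advancing time (a new reading comes with each control period).
- manip.camera(name): name is "scene" or "top" or "wrist"; returns a dict with "pixels" (400x640x3 uint8, blue, green, red), "intrinsics" (3x3 intrinsics, pixels), "k1" (the pictures are not rectified: a ray, as slopes to the right and down, at radius r is drawn at 1 + k1 r^2 times it, then the intrinsics apply), "camera_from_world" (4x4, takes a point from world to camera coordinates); the wrist camera has in their place "T_tool_cam" (4x4, takes a point from camera to tool coordinates, whose origin is the TCP and whose axes are the flange's). Camera axes: x right, y down, z forward; pixel columns grow to the right and rows downward; lengths in m; the calibration is good to about 2 mm. A picture is of the moment at which its call begins: read the wrist's pose just before it. There is no depth.
- manip.hand_in(): hands the job in, once; it reports no verdict.
The state is a dict: "time_s": time; "qpos": joint angles; "joint_vel": joint speeds; "tau": joint torques, N m; "eef_pos": TCP position; "ee_rot": TCP orientation; "wrist_force": force on the tool from outside, world axes, zero at the start; "moment": the same for the moment, N m; "finger_gap": finger opening in m.
Only numpy, scipy, OpenCV 4.12 (cv2) and the standard library are available. Lean on these libraries where they do the work, as an engineer would, in place of code of your own. Each camera call takes 0.05 s, during which the arm holds its last target.

## Working session

There is one attempt and no reset: what is moved stays moved. The work goes in short steps, Python scripts to look and compute and a shell command to move; the robot and the scene stay as the last step left them, time stands still between calls to the robot, and variables do not carry over. Pictures are saved under pics/ and viewed, and the job is handed in when it is done.

```bash
mkdir -p pics; ls
python3 - <<'E'
from cell import manip
import cv2
print(manip.sense(), manip.tcp_to_grasp)
for n in ("scene","top","wrist"):
    c=manip.camera(n); cv2.imwrite(f"pics/{n}0.png",c["pixels"])
    print(n,c["intrinsics"],c["k1"],c.get("camera_from_world",c.get("T_tool_cam")))
E
```

```text
pics
{'time_s': 0.0, 'qpos': array([ 7.62368012e+01,  2.02603267e+01,  9.36271821e+01, -1.02042390e-03,
        6.61874504e+01, -1.37288382e-01]), 'joint_vel': array([ 0.0234388 , -0.01728719, -0.01592787, -0.07834469, -0.00823757,
       -0.05467768]), 'tau': array([ 2.00908325e-03, -5.93868864e+01, -3.34199452e+01,  6.97252108e-02,
        2.36080546e-02, -1.25598754e-04]), 'eef_pos': array([0.14712274, 0.60692046, 0.1916014 ]), 'ee_rot': array([-1.79925039e+02,  7.53401821e-04,  1.66374503e+02]), 'wrist_force': array([-0.41374426, -0.19337348, -0.30931558]), 'moment': array([0.01028248, 0.02939373, 0.02604211]), 'finger_gap': 0.09240649450102885} 0.0187
scene [[449.43388691   0.         318.13870564]
 [  0.         449.43388691 201.29202195]
 [  0.           0.           1.        ]] -0.007619476676563193 [[-0.81871228  0.57419841 -0.00252869  0.472375  ]
 [ 0.31055294  0.43908454 -0.84306681 -0.09451567]
 [-0.48297731 -0.69101444 -0.53780291  1.28352697]
 [ 0.          0.          0.          1.        ]]
top [[423.4940425    0.         316.61724944]
 [  0.         423.4940425  197.68979358]
 [  0.           0.           1.        ]] -0.09271480093313554 [[ 0.01567794 -0.99984125  0.00846648 -0.0270165 ]
 [-0.99508966 -0.01642993 -0.09760441  0.59941853]
 [ 0.09772802 -0.00689467 -0.99518928  1.0551894 ]
 [ 0.          0.          0.          1.        ]]
wrist [[334.95118086   0.         317.69741841]
 [  0.         334.95118086 193.29076391]
 [  0.           0.           1.        ]] -0.008539372077756917 [[-4.93052800e-06 -9.56623524e-01 -2.91327023e-01  8.26782374e-02]
 [ 9.99999978e-01 -6.64959832e-05  2.01426882e-04  5.77977007e-04]
 [-2.12061770e-04 -2.91327015e-01  9.56623502e-01 -1.94056791e-01]
 [ 0.00000000e+00  0.00000000e+00  0.00000000e+00  1.00000000e+00]]
```

View pics/scene0.png

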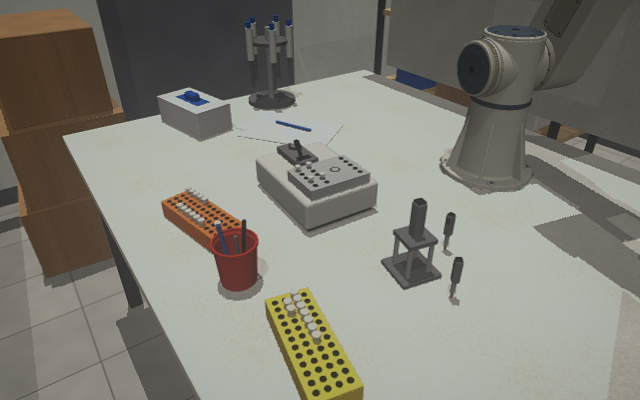

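View pics/top0.png

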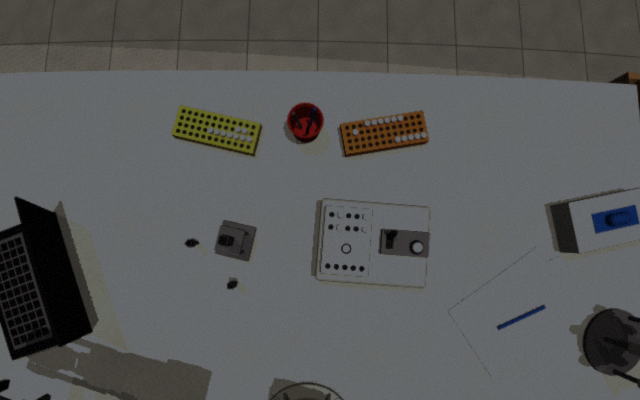

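View pics/wrist0.png

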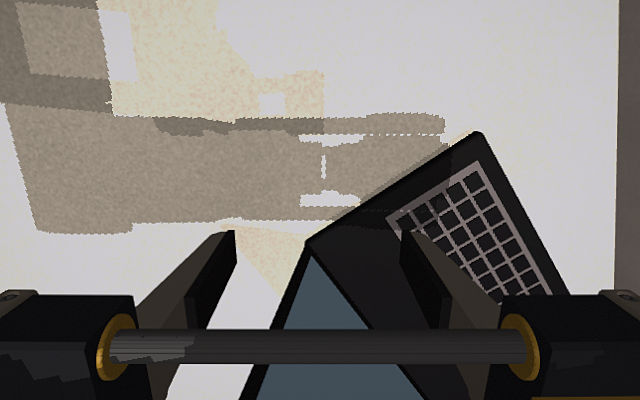

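Run:
```python
import cv2
t=cv2.imread("pics/top0.png")
def crop(im,x0,y0,w,h,s,n):
    c=cv2.resize(im[y0:y0+h,x0:x0+w],None,fx=s,fy=s,interpolation=cv2.INTER_CUBIC)
    c=cv2.convertScaleAbs(c,alpha=1.5,beta=10)
    for k in range(0,w,10): cv2.putText(c,str(x0+k),(k*s,8),0,0.3,(0,0,255)) if k%20==0 else None
    for k in range(0,h,10): cv2.putText(c,str(y0+k),(0,k*s+4),0,0.3,(0,0,255))
    cv2.imwrite(n,c)
crop(t,310,190,130,105,6,"pics/t_heater.png")
crop(t,175,205,90,90,6,"pics/t_stand.png")
s=cv2.imread("pics/scene0.png")
crop(s,370,180,110,120,5,"pics/s_stand.png")
crop(s,245,125,140,105,5,"pics/s_heater.png")
```

```text
(no output)
```

View pics/t_heater.png

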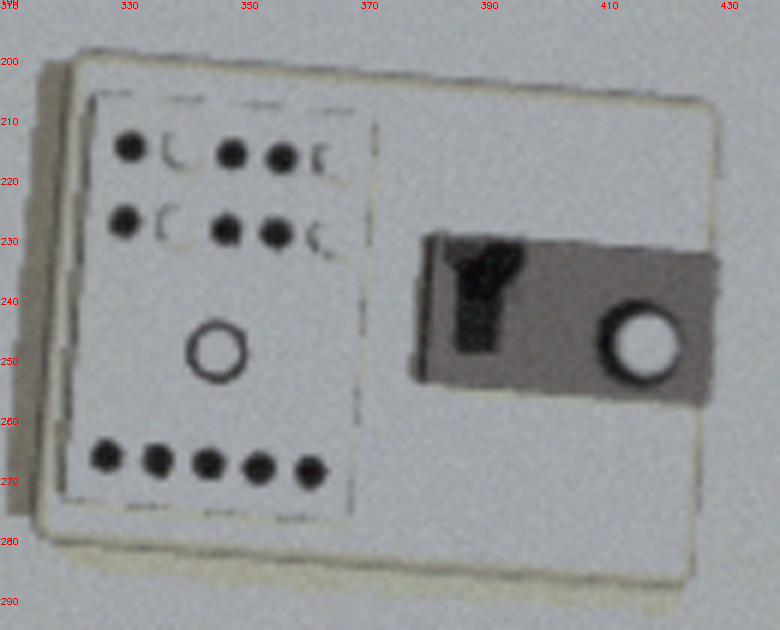

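View pics/t_stand.png

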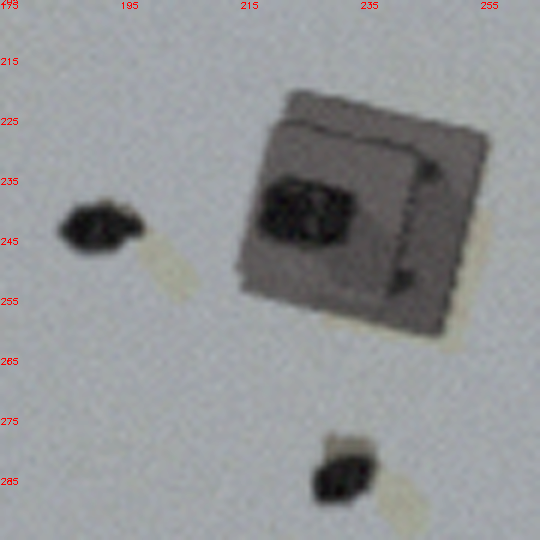

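View pics/s_stand.png

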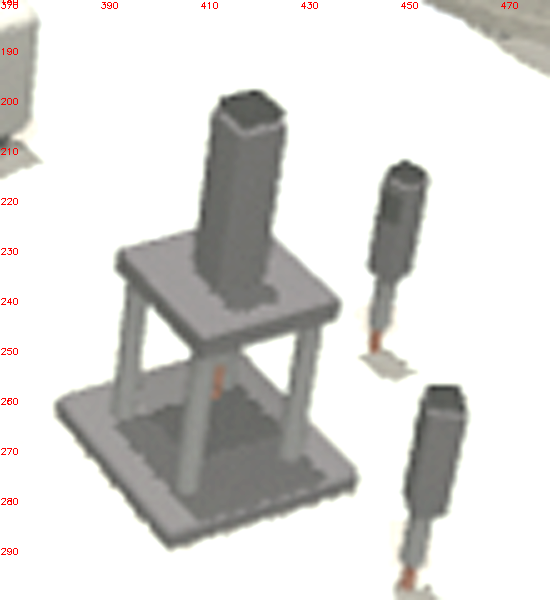

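View pics/s_heater.png

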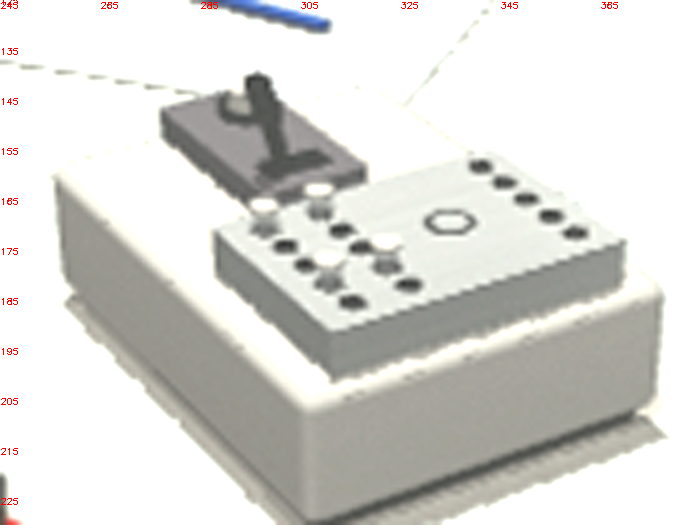

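```bash
cat > h.py <<'E'
import numpy as np, cv2
from scipy.optimize import least_squares
from scipy.spatial.transform import Rotation as R
from cell import manip
CAM={}
def calib(n):
    if n not in CAM:
        c=manip.camera(n); CAM[n]=(c["intrinsics"],c["k1"],c.get("camera_from_world",c.get("T_tool_cam")))
    return CAM[n]
def projT(K,k1,T,P):
    P=np.atleast_2d(P); q=P@T[:3,:3].T+T[:3,3]; s=q[:,:2]/q[:,2:]
    s=s*(1+k1*(s**2).sum(1,keepdims=True)); return s@K[:2,:2].T+K[:2,2]
def wristT(c,st):
    Rt=R.from_euler('xyz',st["ee_rot"],degrees=True).as_matrix()
    T=np.eye(4);T[:3,:3]=Rt;T[:3,3]=st["eef_pos"]
    return np.linalg.inv(T@c["T_tool_cam"])
def ray(K,k1,T,uv):
    d=(np.array(uv)-K[:2,2])/[K[0,0],K[1,1]]; s=d.copy()
    for _ in range(10): s=d/(1+k1*(s@s))
    o=-T[:3,:3].T@T[:3,3]; return o,T[:3,:3].T@np.r_[s,1]
def atz(K,k1,T,uv,z):
    o,d=ray(K,k1,T,uv); return o+d*(z-o[2])/d[2]
def crop(im,x0,y0,w,h,s,n,a=1.0):
    c=cv2.resize(im[y0:y0+h,x0:x0+w],None,fx=s,fy=s,interpolation=cv2.INTER_CUBIC)
    c=cv2.convertScaleAbs(c,alpha=a)
    for k in range(0,w,20): cv2.putText(c,str(x0+k),(k*s,8),0,0.3,(0,0,255))
    for k in range(0,h,10): cv2.putText(c,str(y0+k),(0,k*s+4),0,0.3,(0,0,255))
    cv2.imwrite(n,c)
def pose(p,P):
    P=np.atleast_2d(P)/1000.; c,s=np.cos(p[2]),np.sin(p[2])
    return np.c_[P[:,0]*c-P[:,1]*s+p[0],P[:,0]*s+P[:,1]*c+p[1],P[:,2]]
def fit(obs,p0):
    f=lambda p:np.concatenate([(projT(*calib(n),pose(p,[o[0] for o in L]))-np.array([o[1] for o in L])).ravel() for n,L in obs.items()])
    r=least_squares(f,p0,loss='soft_l1'); return r.x,f(r.x).reshape(-1,2)
E
python3 - <<'E'
from h import *
obs={"top":[((-18,68,105),(346.2,248.5)),((-2,-100,114),(417.8,247.5)),((80,124,105),(325.5,205.8)),((80,12,105),(372.8,208.7)),((-80,12,105),(368.3,276.2)),((-80,124,105),(320.3,273.3)),((36,-15,98),(382.5,229)),((-24,-15,98),(380.5,253.5))],
"scene":[((-18,68,105),(335,169.4)),((80,124,105),(311,191)),((-80,124,105),(370,173.4))]}
for k in [("top",),("scene",),("top","scene")]:
    x,r=fit({i:obs[i] for i in k},[.45,-.1,0]);print(k,x[:2],np.degrees(x[2]));print(r.round(1).tolist())
o2={"top":[((31,31,90),(220.8,225)),((31,-31,90),(244.7,230.5)),((-31,-31,90),(239.7,254.7)),((-31,31,90),(215.5,250.3))],
"scene":[((31,31,90),(410.6,249)),((31,-31,90),(394.4,230.4)),((-31,31,90),(438,241))]}
for k in [("top",),("scene",),("top","scene")]:
    x,r=fit({i:o2[i] for i in k},[.45,.2,-.2]);print(k,x[:2],np.degrees(x[2]));print(r.round(1).tolist())
c=calib("scene");print("cap",atz(*c,(420.2,201.4),.168))
E
```

```text
('top',) [ 0.48656602 -0.15761042] -3.576405286824779
[[0.0, 0.1], [0.2, -0.3], [0.2, -0.3], [-0.2, 0.4], [-0.3, 0.6], [0.2, -0.1], [-0.3, -0.5], [0.0, 0.2]]
('scene',) [ 0.48142845 -0.15417261] -4.368770367922094
[[-0.1, 0.2], [-0.3, 0.2], [0.4, -0.5]]
('top', 'scene') [ 0.48597149 -0.15703345] -3.3241263476238903
[[-0.2, 0.5], [-0.0, -0.2], [-0.2, 0.1], [-0.6, 0.7], [-0.4, 0.9], [0.1, 0.4], [-0.6, -0.3], [-0.2, 0.4], [-2.0, 0.0], [-1.5, 0.3], [-1.5, -1.0]]
('top',) [0.48803833 0.18905278] -10.298807366183015
[[-0.4, -0.1], [0.7, -0.5], [0.4, 0.7], [-0.6, -0.1]]
('scene',) [0.48434661 0.19636435] -13.428948600642233
[[-0.1, -0.2], [-0.7, -0.0], [0.8, 0.2]]
('top', 'scene') [0.48668355 0.19234179] -9.924013435610979
[[-1.9, 0.5], [-0.8, -0.1], [-0.9, 1.2], [-1.9, 0.6], [-1.1, -0.5], [-3.3, 0.1], [-1.4, -1.3]]
cap [0.48482788 0.19537063 0.168     ]
```

Candidates: for the probe there is the one in the stand (scene 419,220) and two smaller free-standing ones (450,225) and (457,275). The one in the stand is the large one. For the heater there is the white one (315,180) and a white box with a blue knob (195,110). The white one carries the ring, the grey housing, the lever (up, 297,150) and the white button cap (293,146). I choose the heater at about (0.486,-0.157), yaw -3.5°, and the probe in the stand at about (0.487,0.192). First I go over the button with the fingers shut.

```bash
python3 -m crank '[{"translation":[0,0,-45],"delta_rot":[0,0,-5],"hand":0},{"translation":[0,0,-45],"delta_rot":[0,0,-5.1],"hand":0},{"translation":[-22,-49,0],"delta_rot":[0,0,0],"hand":0},{"translation":[-22,-49,0],"delta_rot":[0,0,0],"hand":0},{"translation":[-22,-49,0],"delta_rot":[0,0,0],"hand":0},{"translation":[-22,-49,0],"delta_rot":[0,0,0],"hand":0},{"translation":[-22,-49,0],"delta_rot":[0,0,0],"hand":0},{"translation":[-22,-49,0],"delta_rot":[0,0,0],"hand":0},{"translation":[-22,-49,0],"delta_rot":[0,0,0],"hand":0},{"translation":[-22,-49,0],"delta_rot":[0,0,0],"hand":0},{"translation":[-22,-49,0],"delta_rot":[0,0,0],"hand":0},{"translation":[-22,-49,0],"delta_rot":[0,0,0],"hand":0},{"translation":[-22,-49,0],"delta_rot":[0,0,0],"hand":0},{"translation":[-22,-49,0],"delta_rot":[0,0,0],"hand":0},{"translation":[0,0,0],"delta_rot":[0,0,0],"hand":0}]' 20
python3 - <<'E'
from h import *
print(manip.sense())
c=manip.camera("wrist"); cv2.imwrite("pics/w1.png",c["pixels"])
E
```

```text
time_s: 2.12
eef_pos: [0.3846, -0.0129, 0.2861]
ee_rot: [180.0, 0.4, 176.9]
wrist_force: [0.4, 0.1, 0.1]
finger_gap: 0.0005
{'time_s': 2.125, 'qpos': array([-2.17503267e+00, -7.96482980e+00,  1.13512070e+02,  3.77329503e-02,
        7.40063845e+01, -8.91103403e+01]), 'joint_vel': array([ 2.36032842, -1.05127459,  1.02947132,  1.69363259,  0.71226224,
        1.58987578]), 'tau': array([ -2.18570419, -24.87495661, -36.68587446,  -0.44346736,
        -0.19536283,  -0.86621594]), 'eef_pos': array([ 0.38457721, -0.01286324,  0.28608529]), 'ee_rot': array([179.95672009,   0.44575354, 176.92488402]), 'wrist_force': array([0.38385648, 0.12815381, 0.08722562]), 'moment': array([-0.00360508,  0.02869203, -0.00762273]), 'finger_gap': 0.0004838775272501425}
```

View pics/w1.png

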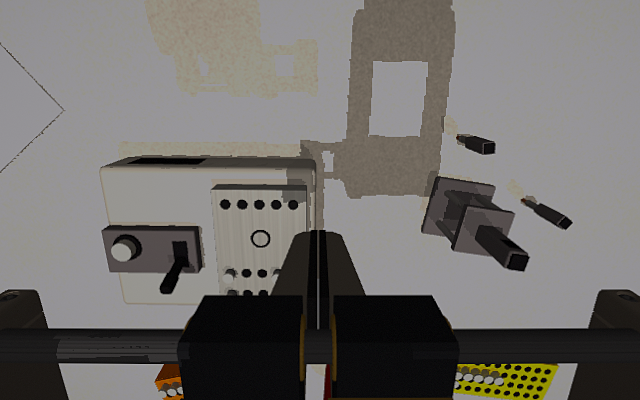

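Run:
```python
from h import *
t=cv2.imread("pics/w1.png")
crop(t,95,175,220,130,3,"pics/w1h.png",1.3)
crop(t,415,165,125,110,6,"pics/w1s.png",1.6)
```

```text
(no output)
```

View pics/w1h.png

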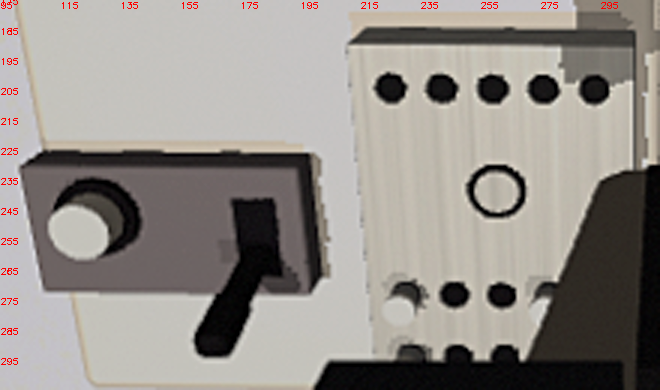

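View pics/w1s.png

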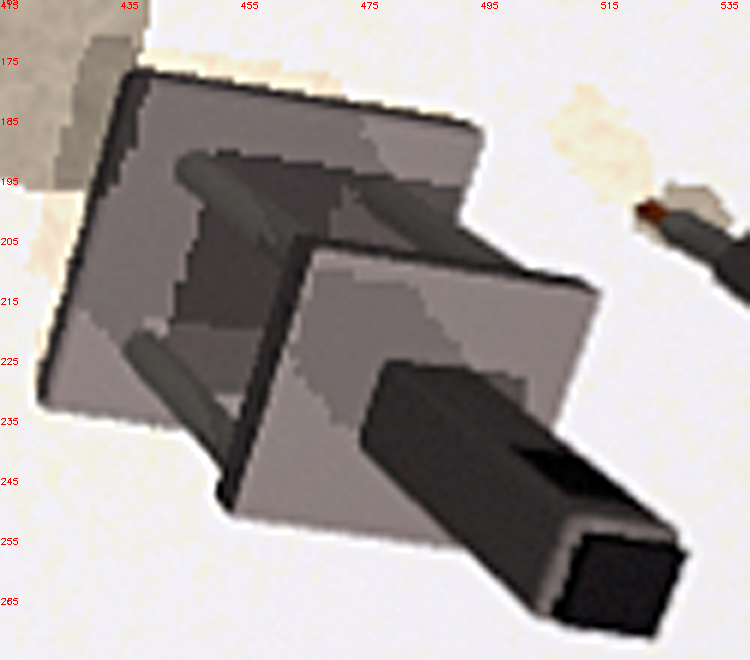

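```bash
cat >> h.py <<'E'
def fitw(L,p0,st,c):
    T=wristT(c,st);C=(c["intrinsics"],c["k1"],T)
    f=lambda p:(projT(*C,pose(p,[o[0] for o in L]))-np.array([o[1] for o in L])).ravel()
    r=least_squares(f,p0,loss='soft_l1'); return r.x,f(r.x).reshape(-1,2)
E
python3 - <<'E'
from h import *
st=manip.sense(); c=manip.camera("wrist")
L=[((-18,68,105),(260.7,238.7)),((-2,-100,114),(121.7,252)),((-80,12,105),(211.7,190)),((-80,124,105),(306.3,190)),((-24,-15,98),(196,231)),((-24,-131,98),(102.3,231)),((36,-131,98),(110,271.7)),((36,-15,98),(198,272.7))]
x,r=fitw(L,[.48,-.15,0],st,c);print(x[:2],np.degrees(x[2]),r.round(1).tolist())
h=[.486,-.1573,np.radians(-3.5)]
print("button",pose(x,(-2,-100,114)),pose(h,(-2,-100,114)),"spot",pose(x,(-18,68,105)),pose(h,(-18,68,105)))
L=[((-31,-31,90),(467.5,206.7)),((-31,31,90),(514.7,213.7)),((31,-31,90),(454.2,250.8))]
x,r=fitw(L,[.48,.19,-.2],st,c);print("stand",x[:2],np.degrees(x[2]),r.round(1).tolist())
C=(c["intrinsics"],c["k1"],wristT(c,st))
q=np.array([atz(*C,u,.168) for u in [(512,254.2),(529.7,257),(524.2,270.8),(507.2,267.5)]]);print(q.round(4),q.mean(0), np.linalg.norm(np.diff(q,axis=0),axis=1))
E
```

```text
[ 0.4848168  -0.15312595] -3.665441348219904 [[0.5, -0.3], [0.3, 0.2], [-0.5, -0.6], [0.8, 0.4], [-1.2, -0.1], [-1.0, -1.1], [-0.2, 1.0], [1.4, 1.0]]
button [[ 0.47642785 -0.25279353  0.114     ]] [[ 0.47789888 -0.25699138  0.114     ]] spot [[ 0.47120089 -0.08411431  0.105     ]] [[ 0.47218487 -0.08832796  0.105     ]]
stand [0.48529293 0.19569371] -11.698270543910873 [[-0.1, -0.2], [0.6, -0.2], [-0.4, 0.4]]
[[0.4742 0.1867 0.168 ]
 [0.4785 0.2056 0.168 ]
 [0.4946 0.202  0.168 ]
 [0.4896 0.1835 0.168 ]] [0.4842198  0.19447391 0.168     ] [0.01942523 0.01645911 0.01917636]
```

```bash
python3 -m crank '[{"translation":[-21,-47,0],"delta_rot":[0,0,0],"hand":0},{"translation":[-21,-47,0],"delta_rot":[0,0,0],"hand":0},{"translation":[-21,-47,0],"delta_rot":[0,0,0],"hand":0},{"translation":[-21,-47,0],"delta_rot":[0,0,0],"hand":0},{"translation":[-21,-47,0],"delta_rot":[0,0,0],"hand":0},{"translation":[0,0,40],"delta_rot":[0,0,0],"hand":0},{"translation":[0,0,0],"delta_rot":[0,0,0],"hand":0}]' 20
python3 - <<'E'
from h import *
print(manip.sense()["ee_rot"],manip.sense()["eef_pos"])
c=manip.camera("wrist"); cv2.imwrite("pics/w2.png",c["pixels"])
E
```

```text
time_s: 3.1
eef_pos: [0.4839, -0.2427, 0.2458]
ee_rot: [179.7, 0.5, 178.2]
wrist_force: [-0.5, 0.0, -0.0]
finger_gap: 0.0004
[179.6755124    0.52357077 178.21856022] [ 0.48392335 -0.24273446  0.24579055]
```

View pics/w2.png

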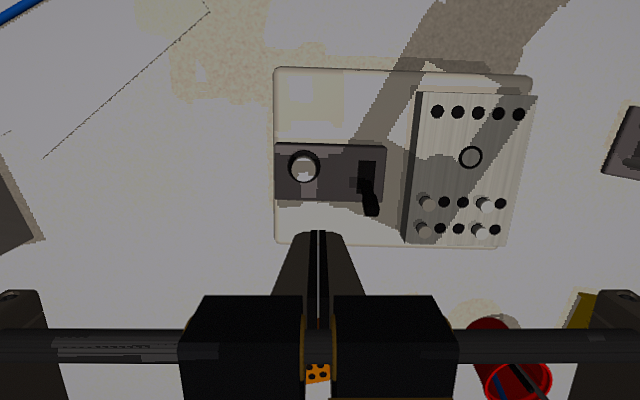

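Run:
```python
from h import *
t=cv2.imread("pics/w2.png"); crop(t,265,60,280,190,2,"pics/w2h.png",1.3); crop(t,270,135,120,90,6,"pics/w2b.png",1.3)
```

```text
(no output)
```

View pics/w2b.png

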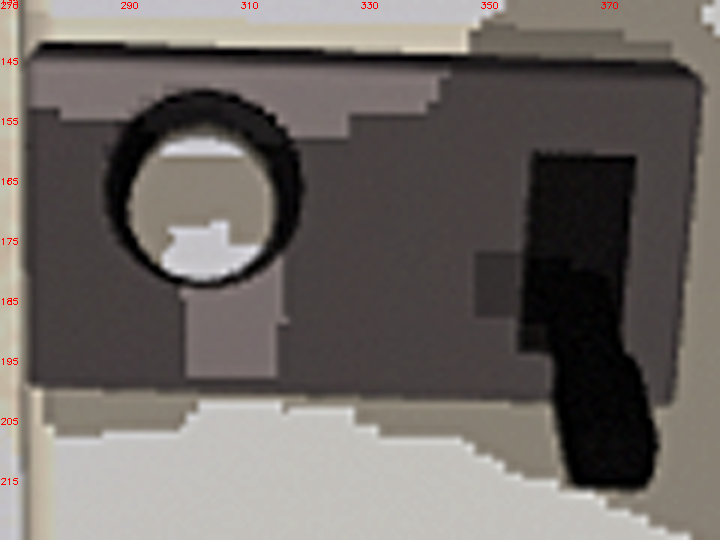

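View pics/w2h.png

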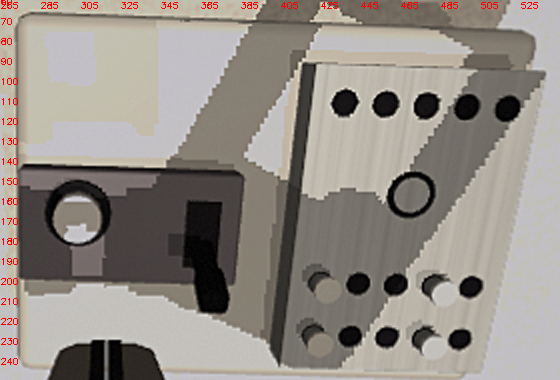

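Run:
```python
from h import *
st=manip.sense(); c=manip.camera("wrist"); C=(c["intrinsics"],c["k1"],wristT(c,st))
b=atz(*C,(303.5,169.8),.114);s=atz(*C,(470.5,157),.105);print(b,s,np.linalg.norm(b-s))
Rt=R.from_euler('xyz',st["ee_rot"],degrees=True).as_matrix()
print((Rt.T@(b-st["eef_pos"]))*1000)
```

```text
[ 0.4794613  -0.25635107  0.114     ] [ 0.47359158 -0.08569837  0.105     ] 0.17099063911617834
[  7.24887474 -13.5756944  133.94345076]
```

```bash
python3 -m crank '[{"translation":[6,-13,30],"delta_rot":[0,0,1.8],"hand":0},{"translation":[0,0,45],"delta_rot":[0,0,0],"hand":0},{"translation":[0,0,40],"delta_rot":[0,0,0],"hand":0},{"translation":[0,0,0],"delta_rot":[0,0,0],"hand":0}]'
```

```text
time_s: 3.7
eef_pos: [0.4874, -0.2547, 0.1408]
ee_rot: [-179.9, 1.5, 176.8]
wrist_force: [0.2, -0.6, 0.5]
finger_gap: 0.0004
```

```bash
python3 -m crank '[{"translation":[9,0,0],"delta_rot":[0,1.5,0],"hand":0},{"translation":[0,0,10],"delta_rot":[0,0,0],"hand":0},{"translation":[0,0,0],"delta_rot":[0,0,0],"hand":0}]'
```

```text
time_s: 4.08
eef_pos: [0.4812, -0.2547, 0.1358]
ee_rot: [-179.7, 0.3, 176.9]
wrist_force: [0.4, -0.3, 0.7]
finger_gap: 0.0004
```

```bash
python3 -m crank '[{"translation":[3,0,12],"delta_rot":[0,0.3,0],"hand":0},{"translation":[0,0,8],"delta_rot":[0,0,0],"hand":0},{"translation":[0,0,3],"delta_rot":[0,0,0],"hand":0}]'
python3 - <<'E'
from h import *
print(manip.sense()["ee_rot"],manip.sense()["eef_pos"])
c=manip.camera("wrist"); cv2.imwrite("pics/w3.png",c["pixels"][100:,200:450])
c=manip.camera("scene"); crop(c["pixels"],245,95,140,105,5,"pics/s3.png")
E
```

```text
time_s: 4.45
eef_pos: [0.4785, -0.2551, 0.1121]
ee_rot: [-179.7, 0.1, 176.8]
wrist_force: [-0.5, 0.4, 0.2]
finger_gap: 0.0004
[-1.79665979e+02  8.22378161e-02  1.76840344e+02] [ 0.47847838 -0.25506727  0.11206751]
```

View pics/w3.png

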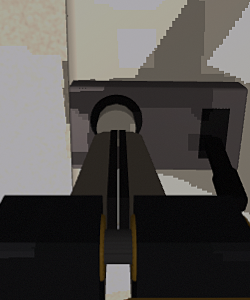

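View pics/s3.png

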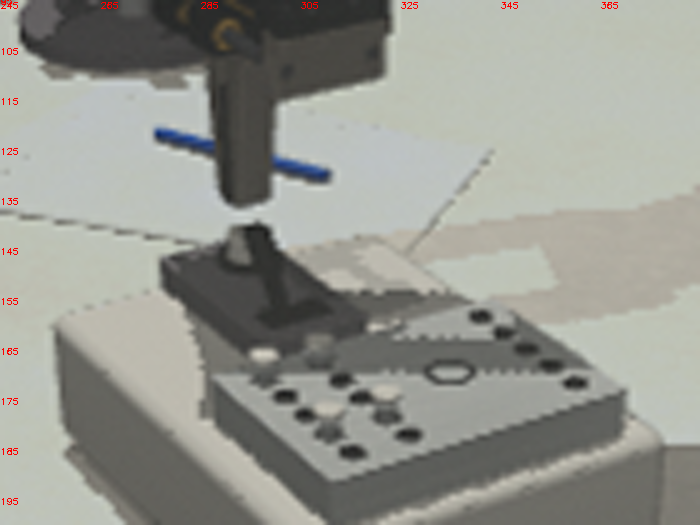

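Run:
```python
from h import *
st=manip.sense();p=st["eef_pos"]; print(p)
c=manip.camera("wrist")
print(projT(c["intrinsics"],c["k1"],wristT(c,st),[p,p+[0,0,.01]])-[200,100],(projT(*calib("scene"),[p,p+[0,0,.01]])-[245,95])*5)
for X in ([.479,-.2565,.114],[.4765,-.2535,.114]): print(projT(c["intrinsics"],c["k1"],wristT(c,st),X)-[200,100],(projT(*calib("scene"),X)-[245,95])*5)
t=manip.camera("wrist")["pixels"]; crop(t,270,180,100,90,7,"pics/w3b.png",1.5)
t=manip.camera("top")["pixels"]; crop(t,360,190,90,90,7,"pics/t3b.png",1.5)
```

```text
[ 0.47842991 -0.25499041  0.11221057]
[[116.76421975 129.14290226]
 [116.63125466 135.74982358]] [[238.72745622 238.17927409]
 [238.09352631 220.53975081]]
[[114.36798717 131.24509084]] [[236.13316578 234.29560971]]
[[118.97001632 127.28812392]] [[243.29224451 235.11532609]]
```

View pics/w3b.png

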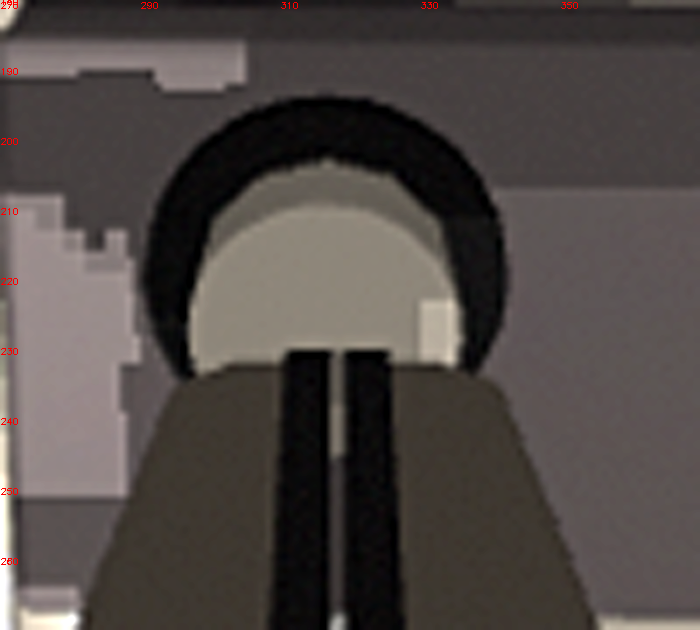

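View pics/t3b.png

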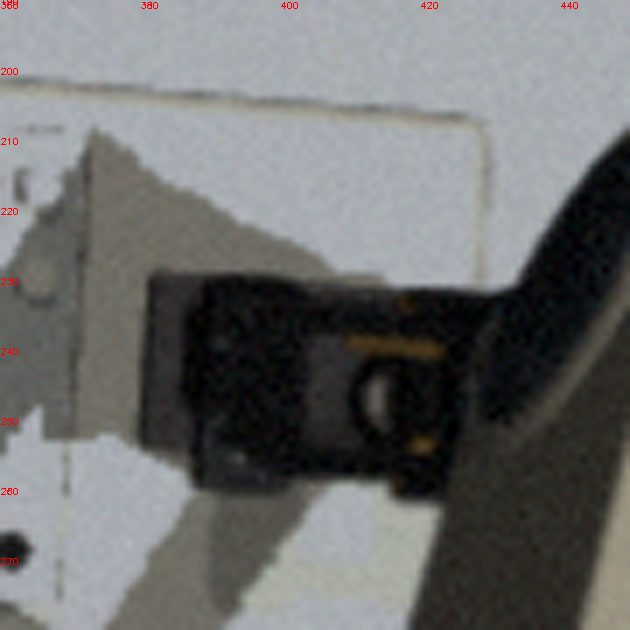

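Projecting the TCP into the scene picture, the fingertips appear some 15–19 mm above the TCP point, and there is no force on the button yet. I feel my way down.

```bash
python3 -m crank '[{"translation":[0,0,6],"delta_rot":[0,0,0],"hand":0},{"translation":[0,0,4],"delta_rot":[0,0,0],"hand":0}]'
python3 - <<'E'
from h import *
print(manip.sense()["wrist_force"],manip.sense()["eef_pos"])
c=manip.camera("scene"); crop(c["pixels"],245,95,140,105,5,"pics/s4.png")
E
```

```text
time_s: 5.0
eef_pos: [0.4795, -0.2555, 0.1031]
ee_rot: [-179.6, 0.2, 176.8]
wrist_force: [-0.2, -0.3, -0.0]
finger_gap: 0.0004
[-0.16748126 -0.30077918 -0.04481986] [ 0.47948764 -0.25554936  0.10307031]
```

View pics/s4.png

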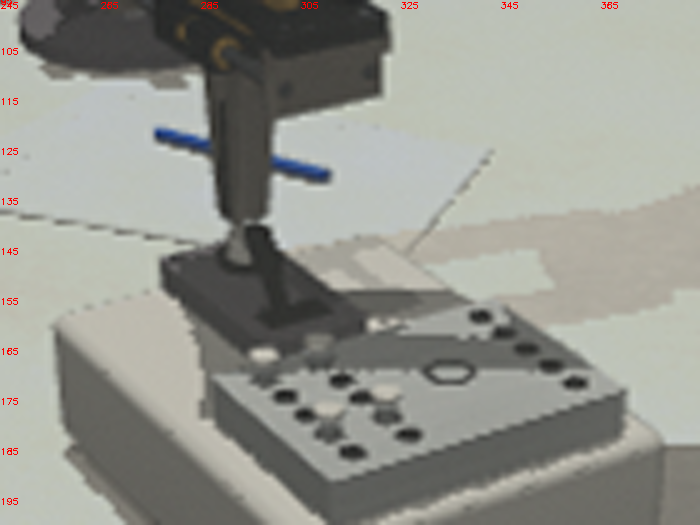

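```bash
python3 -m crank '[{"translation":[-1,0,6],"delta_rot":[0,0,0],"hand":0},{"translation":[0,0,3],"delta_rot":[0,0,0],"hand":0}]';python3 -m crank '[{"translation":[0,0,4],"delta_rot":[0,0,0],"hand":0}]'
```

```text
time_s: 5.3
eef_pos: [0.4804, -0.2556, 0.093]
ee_rot: [-179.6, 0.2, 176.8]
wrist_force: [-0.4, 0.0, -0.2]
finger_gap: 0.0008
time_s: 5.42
eef_pos: [0.4805, -0.2556, 0.0888]
ee_rot: [-179.6, 0.2, 176.8]
wrist_force: [-0.8, -0.1, 2.7]
finger_gap: 0.0005
```

```bash
python3 -m crank '[{"translation":[0,0,4],"delta_rot":[0,0,0],"hand":0}]';python3 -m crank '[{"translation":[0,0,3],"delta_rot":[0,0,0],"hand":0},{"translation":[0,0,1],"delta_rot":[0,0,0],"hand":0}]'
python3 - <<'E'
from h import *
print(manip.sense()["wrist_force"],manip.sense()["eef_pos"])
c=manip.camera("scene"); crop(c["pixels"],245,95,140,105,5,"pics/s5.png")
E
```

```text
time_s: 5.55
eef_pos: [0.4805, -0.2557, 0.0847]
ee_rot: [-179.6, 0.2, 176.8]
wrist_force: [-0.5, 1.0, 4.2]
finger_gap: 0.0004
time_s: 5.8
eef_pos: [0.4807, -0.2557, 0.0837]
ee_rot: [-179.6, 0.2, 176.8]
wrist_force: [-6.3, 3.1, 19.3]
finger_gap: 0.0005
[-6.25097933  3.09489261 19.32638092] [ 0.48067189 -0.25567396  0.08370554]
```

View pics/s5.png

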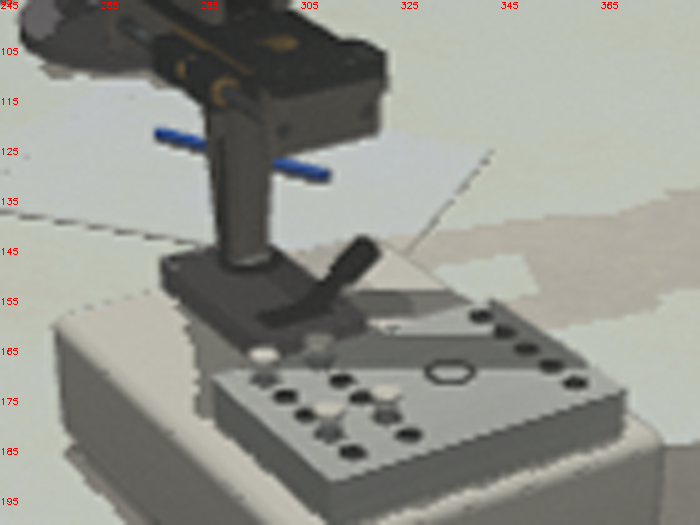

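```bash
python3 -m crank '[{"translation":[0,0,-40],"delta_rot":[0,0,0],"hand":0},{"translation":[0,0,-35],"delta_rot":[0,0,0],"hand":0},{"translation":[31,32,0],"delta_rot":[0,0,0],"hand":0},{"translation":[31,32,0],"delta_rot":[0,0,0],"hand":0},{"translation":[0,0,0],"delta_rot":[0,0,0],"hand":0}]'
python3 - <<'E'
from h import *
print(manip.sense()["wrist_force"],manip.sense()["eef_pos"])
c=manip.camera("wrist"); cv2.imwrite("pics/w6.png",c["pixels"][0:,100:550])
c=manip.camera("scene"); crop(c["pixels"],245,95,140,105,5,"pics/s6.png")
E
```

```text
time_s: 6.48
eef_pos: [0.4211, -0.1867, 0.1601]
ee_rot: [-179.6, 0.3, 176.8]
wrist_force: [-0.0, -0.7, 0.6]
finger_gap: 0.0007
[-0.02219973 -0.66798405  0.62775286] [ 0.42114285 -0.18674682  0.16006124]
```

View pics/w6.png

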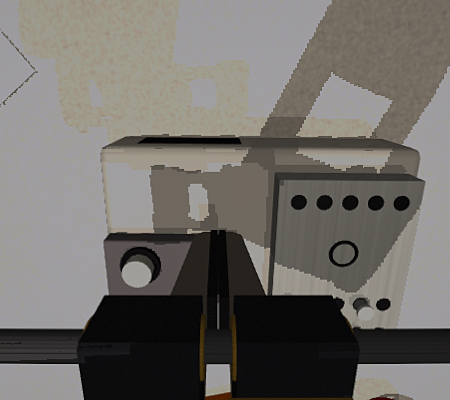

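View pics/s6.png

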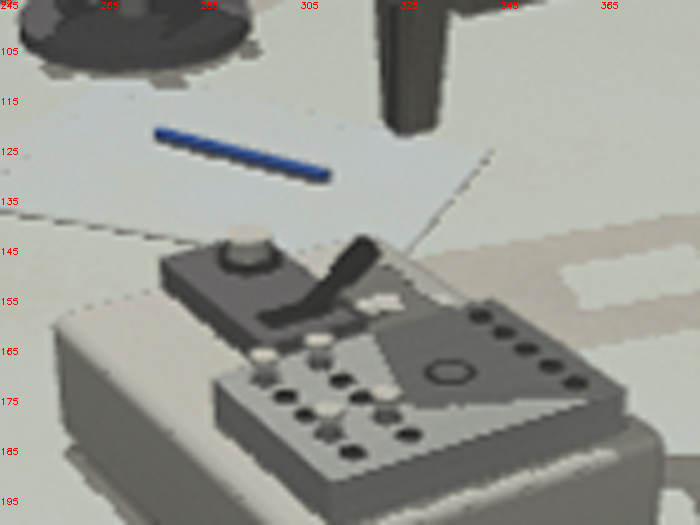

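```bash
python3 -m crank '[{"translation":[0,0,40],"delta_rot":[0,0,0],"hand":0},{"translation":[0,0,28],"delta_rot":[0,0,0],"hand":0},{"translation":[0,0,8],"delta_rot":[0,0,0],"hand":0},{"translation":[0,0,0],"delta_rot":[0,0,0],"hand":0}]'
python3 - <<'E'
from h import *
print(manip.sense()["wrist_force"],manip.sense()["eef_pos"])
c=manip.camera("wrist"); crop(c["pixels"],230,80,200,170,4,"pics/w7.png",1.4)
c=manip.camera("scene"); crop(c["pixels"],245,95,140,105,5,"pics/s7.png")
E
```

```text
time_s: 7.08
eef_pos: [0.4293, -0.1933, 0.0834]
ee_rot: [-179.4, 0.7, 176.7]
wrist_force: [-0.4, -0.0, 0.0]
finger_gap: 0.0005
[-0.41331914 -0.00977003  0.00967276] [ 0.42925888 -0.19325379  0.08335465]
```

View pics/w7.png

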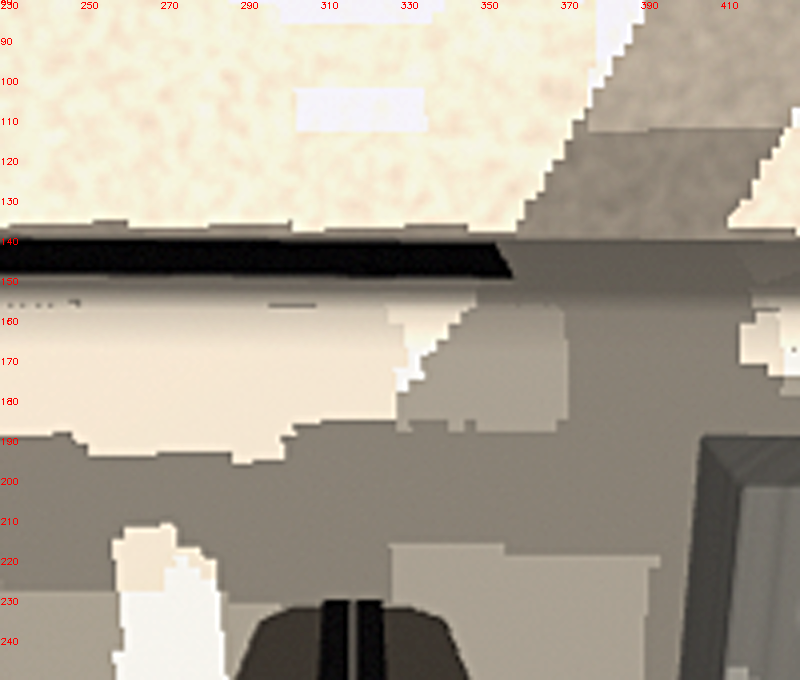

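View pics/s7.png

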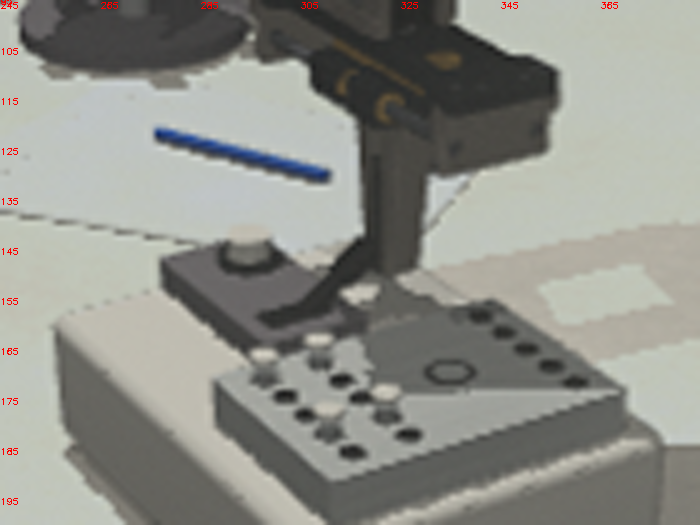

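```bash
python3 -m crank '[{"translation":[-5,5,-4],"delta_rot":[0,0.4,0],"hand":0},{"translation":[-6,0,-8],"delta_rot":[0,0,0],"hand":0},{"translation":[-7,0,-8],"delta_rot":[0,0,0],"hand":0},{"translation":[-8,0,-7],"delta_rot":[0,0,0],"hand":0}]'
python3 - <<'E'
from h import *
print(manip.sense()["wrist_force"],manip.sense()["eef_pos"])
c=manip.camera("scene"); crop(c["pixels"],245,95,140,105,5,"pics/s8.png")
E
```

```text
time_s: 7.68
eef_pos: [0.4586, -0.1897, 0.1154]
ee_rot: [-179.3, 0.5, 176.7]
wrist_force: [0.6, -0.0, -1.0]
finger_gap: 0.0005
[ 0.57789306 -0.00239397 -0.99781706] [ 0.45858343 -0.18969085  0.11538812]
```

View pics/s8.png

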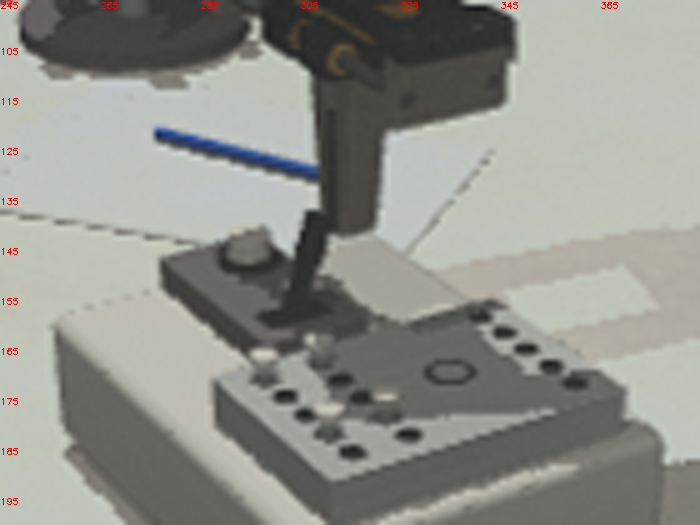

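```bash
python3 -m crank '[{"translation":[-9,0,2],"delta_rot":[0,0,0],"hand":0},{"translation":[-9,0,2],"delta_rot":[0,0,0],"hand":0},{"translation":[-8,0,1],"delta_rot":[0,0,0],"hand":0}]'
python3 - <<'E'
from h import *
print(manip.sense()["wrist_force"],manip.sense()["eef_pos"])
c=manip.camera("scene"); crop(c["pixels"],245,95,140,105,5,"pics/s9.png")
E
```

```text
time_s: 8.1
eef_pos: [0.488, -0.1918, 0.1114]
ee_rot: [-179.3, 0.7, 176.7]
wrist_force: [0.7, 0.7, 0.2]
finger_gap: 0.0004
[0.69060628 0.65487409 0.23688342] [ 0.48801711 -0.19178213  0.1114219 ]
```

View pics/s9.png

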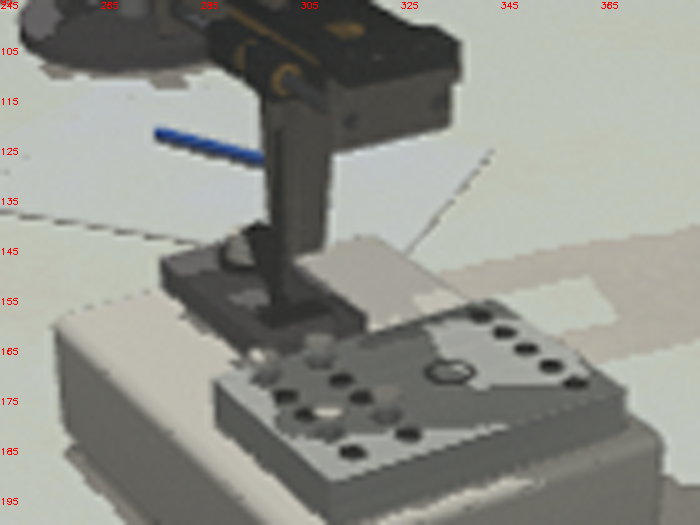

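```bash
python3 -m crank '[{"translation":[20,0,0],"delta_rot":[0,0,0],"hand":0},{"translation":[25,0,0],"delta_rot":[0,0,0],"hand":0},{"translation":[0,0,-50],"delta_rot":[0,0,0],"hand":0},{"translation":[0,0,-20],"delta_rot":[0,0,0],"hand":0}]'
python3 - <<'E'
from h import *
print(manip.sense()["wrist_force"],manip.sense()["eef_pos"])
c=manip.camera("scene"); crop(c["pixels"],245,95,140,105,5,"pics/s10.png")
E
```

```text
time_s: 8.65
eef_pos: [0.4353, -0.1867, 0.1789]
ee_rot: [-179.4, 0.2, 176.7]
wrist_force: [1.0, -0.4, -0.6]
finger_gap: 0.0003
[ 1.04133759 -0.37714584 -0.61067737] [ 0.43532642 -0.18665478  0.17886287]
```

View pics/s10.png

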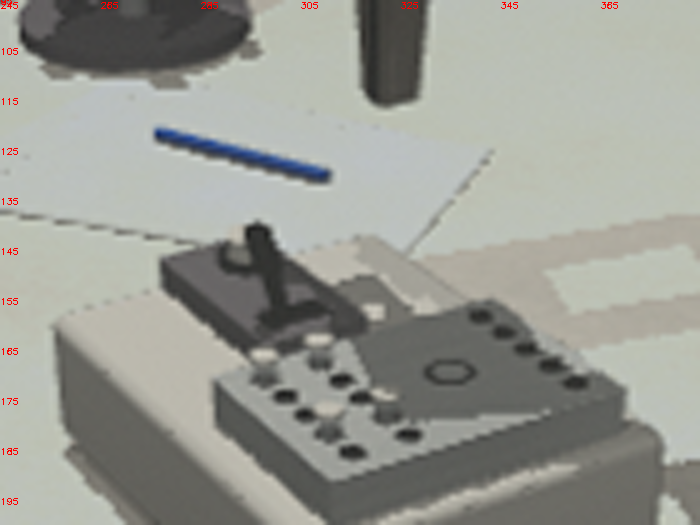

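The lever is up and stays up: crop (262,230)→(275,315), the same as at the start. The shut fingertips actually sit about 21 mm behind the TCP: contact, scene picture and wrist picture all agree on this, so I allow for it. Next is the probe.

```bash
python3 -m crank '[{"translation":[0,0,-50],"delta_rot":[0,0,0],"hand":60},{"translation":[-2,40,-25],"delta_rot":[0,0,0],"hand":60},{"translation":[-4,50,0],"delta_rot":[0,0,0],"hand":60},{"translation":[-4,50,0],"delta_rot":[0,0,0],"hand":60},{"translation":[-4,50,0],"delta_rot":[0,0,0],"hand":60},{"translation":[-4,50,0],"delta_rot":[0,0,0],"hand":60},{"translation":[-4,50,0],"delta_rot":[0,0,0],"hand":60},{"translation":[-4,50,0],"delta_rot":[0,0,0],"hand":60},{"translation":[0,20,0],"delta_rot":[0,0,5],"hand":60},{"translation":[0,0,0],"delta_rot":[0,0,3.7],"hand":60},{"translation":[0,0,0],"delta_rot":[0,0,0],"hand":60}]'
python3 - <<'E'
from h import *
print(manip.sense()["ee_rot"],manip.sense()["eef_pos"])
c=manip.camera("wrist"); cv2.imwrite("pics/w11.png",c["pixels"])
E
```

```text
time_s: 10.07
eef_pos: [0.4704, 0.1795, 0.2437]
ee_rot: [-179.2, -0.2, 167.6]
wrist_force: [0.3, -0.0, 0.7]
finger_gap: 0.0601
[-179.18665365   -0.21917891  167.6442998 ] [0.47038954 0.17948359 0.24373682]
```

View pics/w11.png

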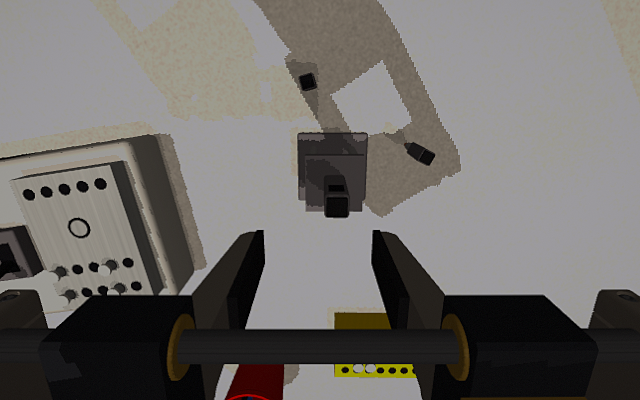

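Run:
```python
from h import *
t=cv2.imread("pics/w11.png"); crop(t,285,120,100,105,6,"pics/w11b.png",2.0);crop(t,0,160,200,140,4,"pics/w11h.png",1.2)
```

```text
(no output)
```

View pics/w11b.png

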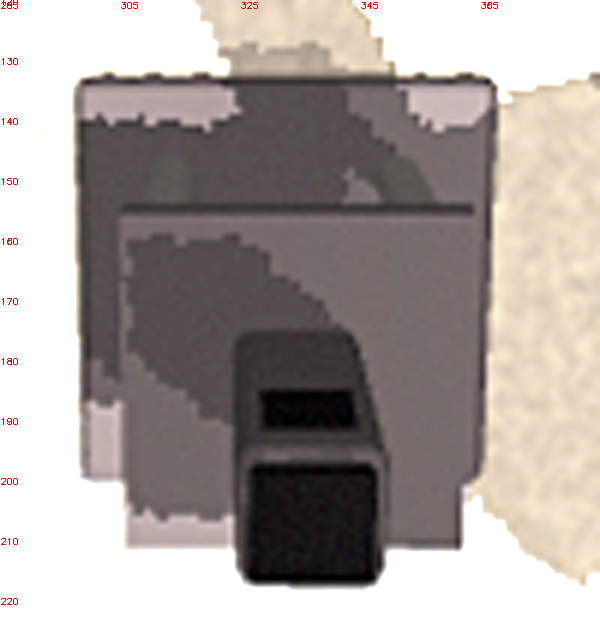

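View pics/w11h.png

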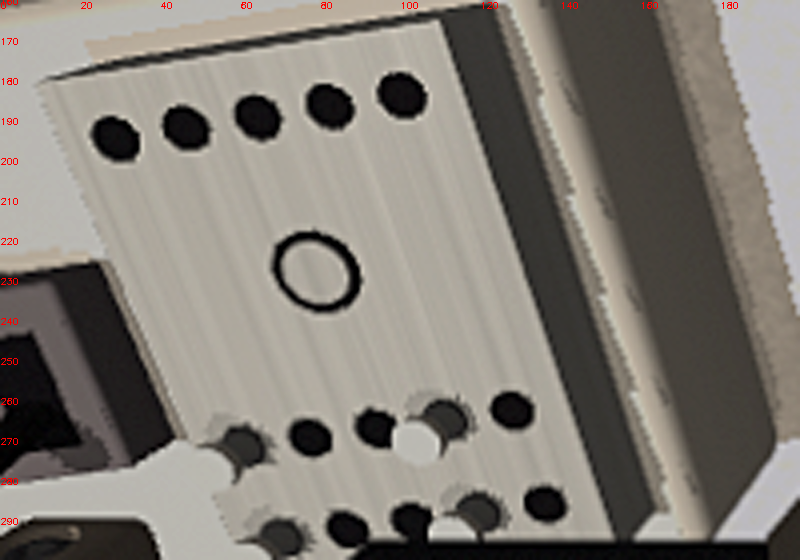

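Run:
```python
from h import *
st=manip.sense(); c=manip.camera("wrist"); C=(c["intrinsics"],c["k1"],wristT(c,st))
Rt=R.from_euler('xyz',st["ee_rot"],degrees=True).as_matrix()
p=atz(*C,(337.2,206.8),.168);print("cap",p,(Rt.T@(p-st["eef_pos"]))*1000)
q=np.array([atz(*C,(u/6+285,v/6+120),.090) for u,v in [(120,213),(472,213),(462,548),(127,548)]]);print(q.round(4),q.mean(0))
print("spot",atz(*C,(79,228),.105))
```

```text
cap [0.48469453 0.19274706 0.168     ] [-11.43274169  17.22317696  75.44441793]
[[0.4488 0.1688 0.09  ]
 [0.4618 0.2289 0.09  ]
 [0.5226 0.2163 0.09  ]
 [0.5098 0.1561 0.09  ]] [0.48575804 0.19253918 0.09      ]
spot [ 0.47190158 -0.08831709  0.105     ]
```

```bash
python3 -m crank '[{"translation":[-8,17,20],"delta_rot":[-0.8,-0.2,0],"hand":60},{"translation":[0,0,30],"delta_rot":[0,0,0],"hand":60},{"translation":[0,0,25],"delta_rot":[0,0,0],"hand":60},{"translation":[0,0,0],"delta_rot":[0,0,0],"hand":60}]'
```

```text
time_s: 10.68
eef_pos: [0.4823, 0.1919, 0.1671]
ee_rot: [179.9, 0.1, 167.8]
wrist_force: [0.3, -0.9, 0.8]
finger_gap: 0.0601
```

```bash
python3 -m crank '[{"translation":[-1,1,15],"delta_rot":[0,0,0],"hand":60},{"translation":[0,0,20],"delta_rot":[0,0,0],"hand":60},{"translation":[0,0,15],"delta_rot":[0,0,0],"hand":60},{"translation":[0,0,8],"delta_rot":[0,0,0],"hand":60},{"translation":[0,0,0],"delta_rot":[0,0,0],"hand":60}]'
python3 - <<'E'
from h import *
print(manip.sense()["ee_rot"],manip.sense()["eef_pos"])
c=manip.camera("wrist"); cv2.imwrite("pics/w12.png",c["pixels"])
c=manip.camera("scene"); crop(c["pixels"],350,130,130,150,4,"pics/s12.png")
E
```

```text
time_s: 11.3
eef_pos: [0.4857, 0.1927, 0.1089]
ee_rot: [179.8, 0.3, 167.8]
wrist_force: [0.5, 0.5, -0.1]
finger_gap: 0.0602
[179.80739875   0.2870931  167.77682845] [0.48573251 0.19267493 0.10885532]
```

View pics/w12.png

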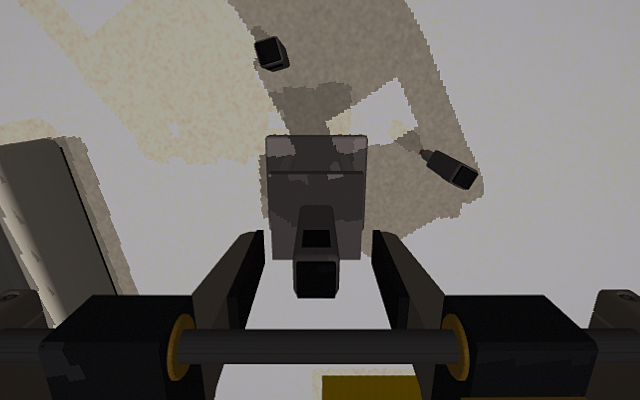

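View pics/s12.png

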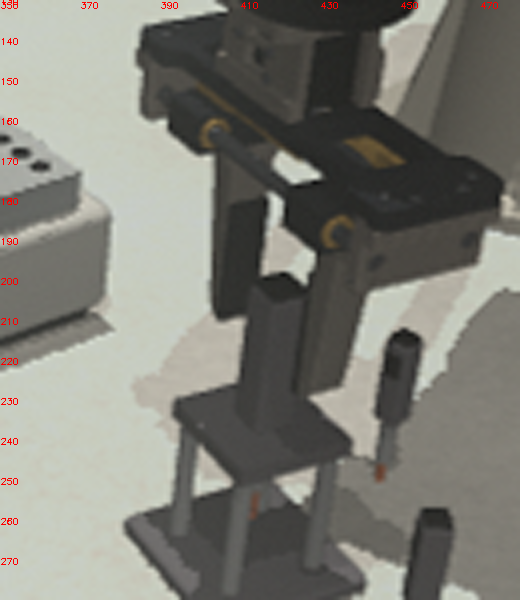

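```bash
python3 -m crank '[{"translation":[0,0,10],"delta_rot":[0,0.3,0],"hand":60},{"translation":[0,0,5],"delta_rot":[0,0,0],"hand":60},{"translation":[0,0,0],"delta_rot":[0,0,0],"hand":15},{"translation":[0,0,0],"delta_rot":[0,0,0],"hand":15},{"translation":[0,0,0],"delta_rot":[0,0,0],"hand":15},{"translation":[0,0,0],"delta_rot":[0,0,0],"hand":15},{"translation":[0,0,0],"delta_rot":[0,0,0],"hand":15}]' 25
python3 - <<'E'
from h import *
c=manip.camera("wrist"); cv2.imwrite("pics/w13.png",c["pixels"])
E
```

```text
time_s: 12.28
eef_pos: [0.487, 0.1932, 0.0947]
ee_rot: [179.7, 0.1, 167.8]
wrist_force: [0.0, 0.8, -0.5]
finger_gap: 0.0218
```

View pics/w13.png

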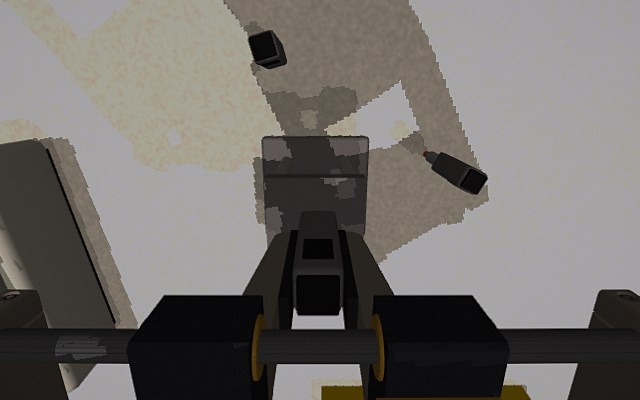

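```bash
python3 -m crank '[{"translation":[0,0,-6],"delta_rot":[0,0,0],"hand":15},{"translation":[0,0,-10],"delta_rot":[0,0,0],"hand":15},{"translation":[0,0,-10],"delta_rot":[0,0,0],"hand":15}]'
```

```text
time_s: 12.7
eef_pos: [0.4863, 0.1929, 0.1216]
ee_rot: [179.8, 0.0, 167.8]
wrist_force: [0.4, -0.2, -1.8]
finger_gap: 0.0217
```

Clean so far: the force is just the weight.

```bash
python3 -m crank '[{"translation":[0,0,-12],"delta_rot":[0,0,0],"hand":15},{"translation":[0,0,-15],"delta_rot":[0,0,0],"hand":15},{"translation":[0,0,-25],"delta_rot":[0,0,0],"hand":15},{"translation":[0,0,-40],"delta_rot":[0,0,0],"hand":15},{"translation":[0,0,-15],"delta_rot":[0,0,0],"hand":15}]'
python3 - <<'E'
from h import *
print(manip.sense()["wrist_force"],manip.sense()["eef_pos"])
c=manip.camera("scene"); cv2.imwrite("pics/s14f.png",c["pixels"]);crop(c["pixels"],330,40,150,150,4,"pics/s14.png",1.3)
c=manip.camera("wrist"); cv2.imwrite("pics/w14.png",c["pixels"])
E
```

```text
time_s: 13.32
eef_pos: [0.4861, 0.1924, 0.2354]
ee_rot: [179.7, 0.1, 167.8]
wrist_force: [0.1, -0.0, -2.6]
finger_gap: 0.0217
[ 0.11530113 -0.04897053 -2.58181552] [0.48609964 0.19241814 0.23535758]
```

View pics/s14.png

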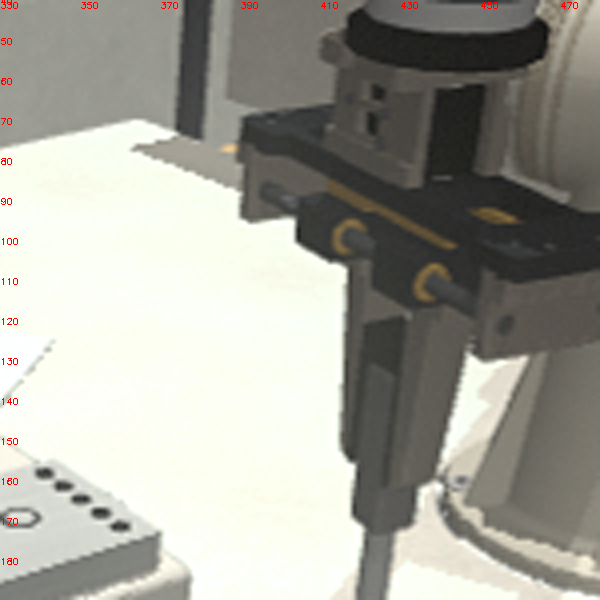

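View pics/w14.png

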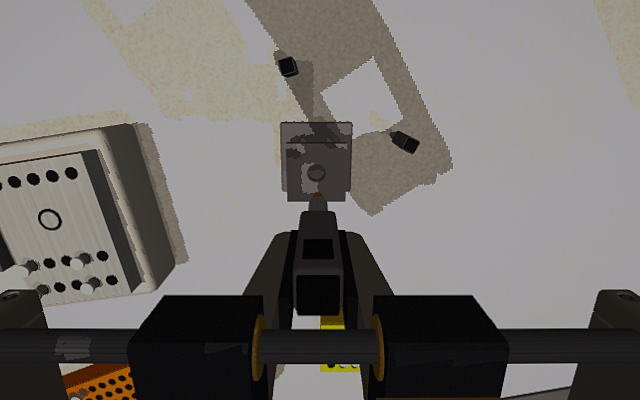

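Run:
```python
from h import *
t=cv2.imread("pics/w14.png"); crop(t,270,150,100,110,6,"pics/w14b.png",2.0)
t=cv2.imread("pics/s14f.png"); crop(t,370,150,120,120,5,"pics/s14b.png",1.2)
c=manip.camera("wrist");T=np.linalg.inv(c["T_tool_cam"])
for ox in (-.003,0,.003): print(ox,projT(c["intrinsics"],c["k1"],T,[[ox,0,.0647]]))
```

```text
-0.003 [[316.90953425 201.35798669]]
0 [[316.90695108 197.84484966]]
0.003 [[316.90435272 194.3090044 ]]
```

View pics/w14b.png

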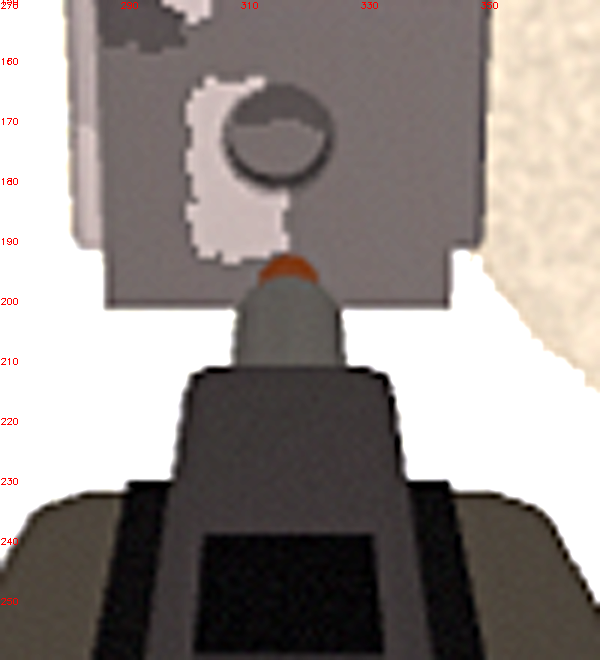

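View pics/s14b.png

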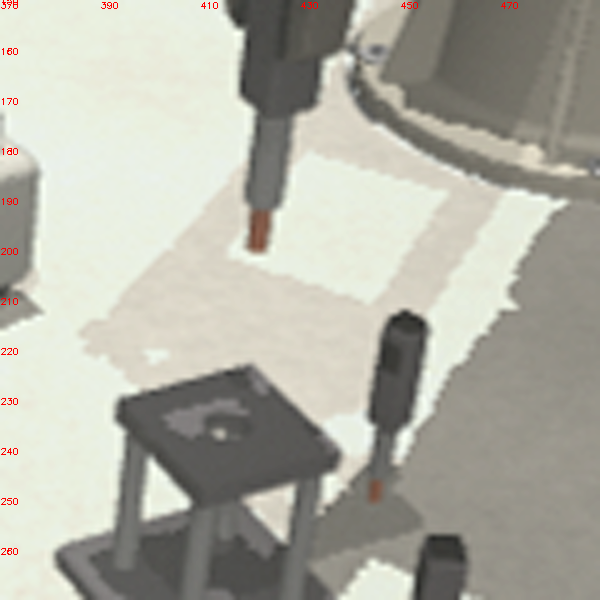

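```bash
python3 -m crank '[{"translation":[-5,-30,0],"delta_rot":[0,0,0],"hand":15},{"translation":[-8,-46,0],"delta_rot":[0,0,0],"hand":15},{"translation":[-8,-46,0],"delta_rot":[0,0,0],"hand":15},{"translation":[-8,-46,0],"delta_rot":[0,0,0],"hand":15},{"translation":[-8,-46,0],"delta_rot":[0,0,0],"hand":15},{"translation":[-6,-36,0],"delta_rot":[0,0,0],"hand":15},{"translation":[-3,-20,0],"delta_rot":[0,0,0],"hand":15},{"translation":[0,0,0],"delta_rot":[0,0,0],"hand":15}]'
```

```text
time_s: 14.48
eef_pos: [0.4649, -0.0894, 0.2179]
ee_rot: [-180.0, -1.2, 167.9]
wrist_force: [-0.1, 1.4, -2.2]
finger_gap: 0.0223
```

```bash
python3 -m crank '[{"translation":[-6,2,10],"delta_rot":[0,-1.2,0],"hand":15},{"translation":[-1,0,10],"delta_rot":[0,0,0],"hand":15},{"translation":[0,0,0],"delta_rot":[0,0,0],"hand":15},{"translation":[0,0,0],"delta_rot":[0,0,0],"hand":15}]'
python3 - <<'E'
from h import *
print(manip.sense()["ee_rot"],manip.sense()["eef_pos"])
c=manip.camera("scene"); crop(c["pixels"],280,80,140,130,5,"pics/s15.png",1.1)
c=manip.camera("wrist"); crop(c["pixels"],250,130,140,130,5,"pics/w15.png",1.8)
E
```

```text
time_s: 14.98
eef_pos: [0.4701, -0.0866, 0.1941]
ee_rot: [-180.0, -0.3, 167.9]
wrist_force: [0.1, -0.3, -0.3]
finger_gap: 0.022
[-179.99749407   -0.28958455  167.92075066] [ 0.47014905 -0.08657628  0.19408716]
```

View pics/s15.png

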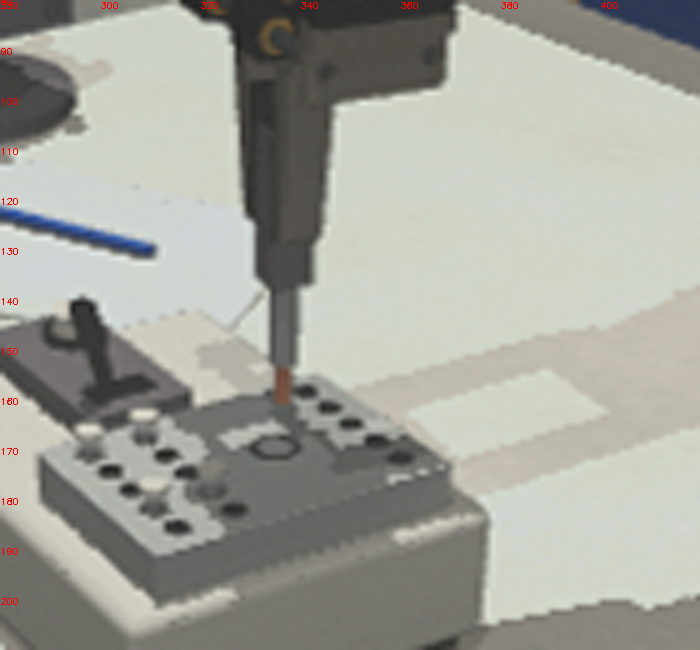

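View pics/w15.png

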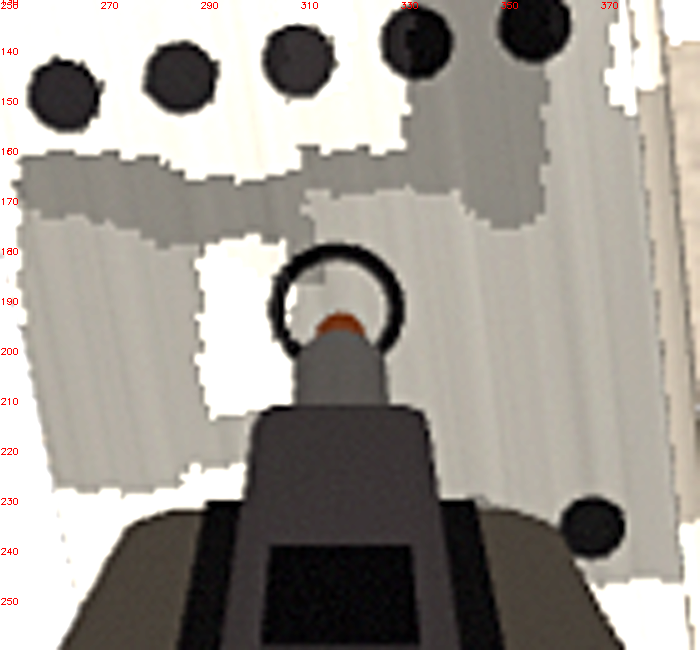

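Run:
```python
from h import *
st=manip.sense(); c=manip.camera("wrist"); C=(c["intrinsics"],c["k1"],wristT(c,st)); S=calib("scene")
Rt=R.from_euler('xyz',st["ee_rot"],degrees=True).as_matrix()
tool=lambda p:((Rt.T@(p-st["eef_pos"]))*1000).round(1)
zt=st["eef_pos"][2]-.0647
r=atz(*C,(317.4,191.8),.105); t=atz(*C,(317.8,197.1),zt)
print("wrist ring",r,tool(r),"tip",t,tool(t),"move",tool(r)-tool(t))
r=atz(*S,(335,169.4),.105); t=atz(*S,(336.4,160.4),zt)
print("scene ring",r,tool(r),"tip",t,tool(t),"move",tool(r)-tool(t))
```

```text
wrist ring [ 0.4721723  -0.08673795  0.105     ] [-2.3  0.4 89.3] tip [ 0.46952563 -0.08582265  0.12961544] [ 0.6  0.7 64.7] move [-2.9 -0.3 24.6]
scene ring [ 0.46808322 -0.0855298   0.105     ] [ 2.   0.7 89.3] tip [ 0.46672328 -0.08263892  0.12961544] [ 4.   3.2 64.7] move [-2.  -2.5 24.6]
```

```bash
python3 -m crank '[{"translation":[-3,-1,8],"delta_rot":[0,-0.3,0],"hand":15},{"translation":[0,0,6],"delta_rot":[0,0,0],"hand":15},{"translation":[0,0,4],"delta_rot":[0,0,0],"hand":15},{"translation":[0,0,0],"delta_rot":[0,0,0],"hand":15}]'
python3 - <<'E'
from h import *
print(manip.sense()["ee_rot"],manip.sense()["eef_pos"])
c=manip.camera("scene"); crop(c["pixels"],300,120,80,80,8,"pics/s16.png",1.1)
c=manip.camera("wrist"); crop(c["pixels"],270,150,100,90,7,"pics/w16.png",1.8)
E
```

```text
time_s: 15.68
eef_pos: [0.4733, -0.0887, 0.1753]
ee_rot: [-180.0, 0.1, 167.9]
wrist_force: [-0.3, 0.3, -1.6]
finger_gap: 0.0218
[-1.79998160e+02  1.10703171e-01  1.67881874e+02] [ 0.47333102 -0.08873478  0.17531917]
```

View pics/s16.png

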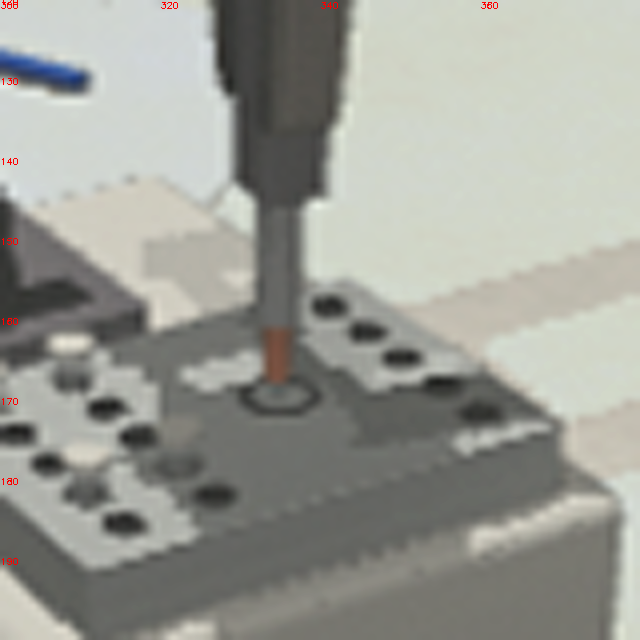

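View pics/w16.png

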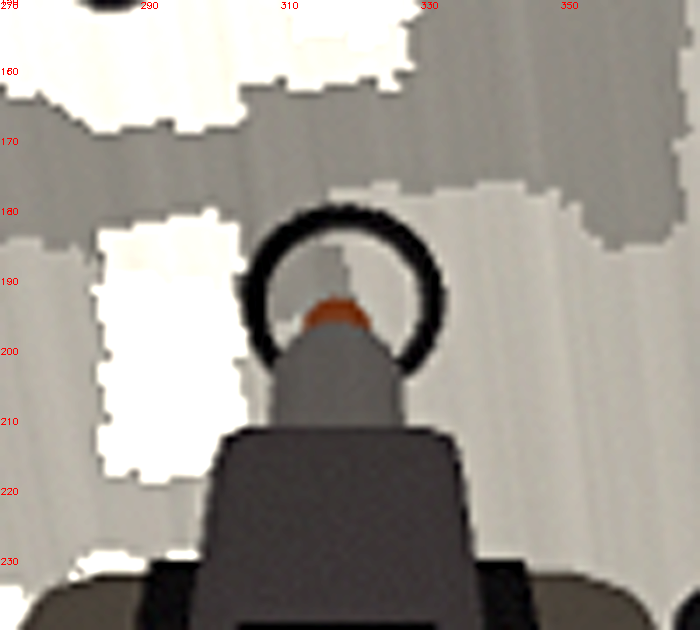

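Run:
```python
from h import *
st=manip.sense(); c=manip.camera("wrist"); C=(c["intrinsics"],c["k1"],wristT(c,st)); S=calib("scene")
Rt=R.from_euler('xyz',st["ee_rot"],degrees=True).as_matrix()
tool=lambda p:((Rt.T@(p-st["eef_pos"]))*1000).round(1)
zt=st["eef_pos"][2]-.0647
r=atz(*C,(319.3,193.1),.105); t=atz(*C,(318,197.1),zt)
print("wrist ring",r,"tip",t,"move",tool(r)-tool(t))
r=atz(*S,(335,169.6),.105); t=atz(*S,(334.7,167.4),zt)
print("scene ring",r,"tip",t,"move",tool(r)-tool(t))
```

```text
wrist ring [ 0.47206577 -0.08645283  0.105     ] tip [ 0.47334305 -0.08783148  0.11103768] move [1.6 1.1 6. ]
scene ring [ 0.46867502 -0.08474033  0.105     ] tip [ 0.46952565 -0.08495713  0.11103768] move [0.9 0.  6. ]
```

Move about (+1.2, +0.6) mm, then down gently: contact is expected at TCP z of about 0.170 and half way in at about 0.164.

```bash
python3 -m crank '[{"translation":[1,1,3],"delta_rot":[0,0,0],"hand":15},{"translation":[0,0,3],"delta_rot":[0,0,0],"hand":15},{"translation":[0,0,2],"delta_rot":[0,0,0],"hand":15}]'
```

```text
time_s: 16.25
eef_pos: [0.4733, -0.0876, 0.1679]
ee_rot: [-180.0, 0.2, 167.9]
wrist_force: [-0.5, 0.3, -1.3]
finger_gap: 0.0218
```

```bash
python3 -m crank '[{"translation":[1,0,2],"delta_rot":[0,0.2,0],"hand":15},{"translation":[0,0,2],"delta_rot":[0,0,0],"hand":15}]'
python3 - <<'E'
from h import *
for i in range(4):
    c=manip.camera("scene"); print(manip.sense()["eef_pos"],manip.sense()["wrist_force"])
crop(c["pixels"],300,120,80,80,8,"pics/s17.png",1.1)
c=manip.camera("wrist"); crop(c["pixels"],270,150,100,90,7,"pics/w17.png",1.8)
E
```

```text
time_s: 16.5
eef_pos: [0.4729, -0.0875, 0.164]
ee_rot: [-180.0, 0.1, 167.9]
wrist_force: [-0.8, 0.8, 1.0]
finger_gap: 0.0216
[ 0.47278327 -0.0874626   0.16377995] [ 0.5294946 -0.7043829  1.5085677]
[ 0.47283598 -0.08747392  0.16392197] [-0.24791984  0.40883074  0.81124603]
[ 0.47287204 -0.08747232  0.16402333] [-1.04791762 -0.45344297  1.12610757]
[ 0.47285989 -0.08746323  0.16408178] [-0.61188798 -0.0304126   0.60172431]
```

View pics/s17.png

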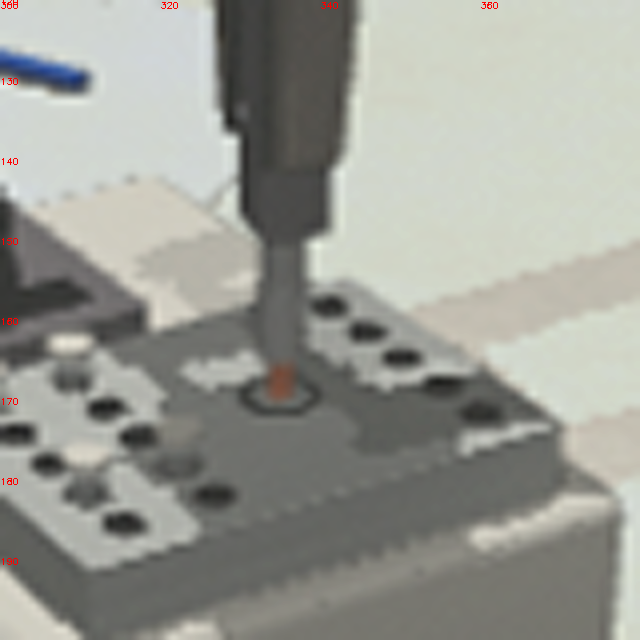

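View pics/w17.png

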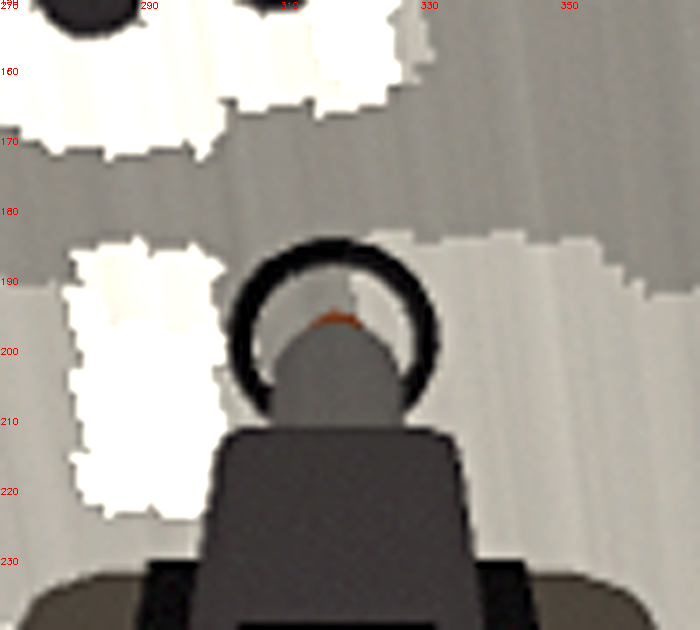

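Run:
```python
from h import *
F=[]
for i in range(70):
    c=manip.camera("scene"); s=manip.sense(); F.append(s["wrist_force"])
    if i%10==9: print(s["time_s"],s["eef_pos"].round(4),s["ee_rot"].round(1),np.mean(F[-10:],0).round(2))
crop(c["pixels"],300,120,80,80,8,"pics/s18.png",1.1); cv2.imwrite("pics/s18f.png",c["pixels"])
```

```text
17.25 [ 0.4728 -0.0875  0.164 ] [-1.800e+02  1.000e-01  1.679e+02] [-0.16 -0.08  0.78]
17.75 [ 0.4728 -0.0875  0.164 ] [-1.800e+02  1.000e-01  1.679e+02] [ 0.11 -0.1   1.28]
18.25 [ 0.4728 -0.0875  0.164 ] [-1.800e+02  1.000e-01  1.679e+02] [0.26 0.07 0.8 ]
18.75 [ 0.4728 -0.0875  0.164 ] [-1.800e+02  1.000e-01  1.679e+02] [0.37 0.01 1.27]
19.25 [ 0.4728 -0.0875  0.164 ] [-1.800e+02  1.000e-01  1.679e+02] [ 0.52 -0.21  1.04]
19.75 [ 0.4728 -0.0874  0.164 ] [-1.800e+02  1.000e-01  1.679e+02] [0.49 0.01 1.17]
20.25 [ 0.4728 -0.0875  0.164 ] [-1.800e+02  1.000e-01  1.679e+02] [0.51 0.14 1.01]
```

View pics/s18.png

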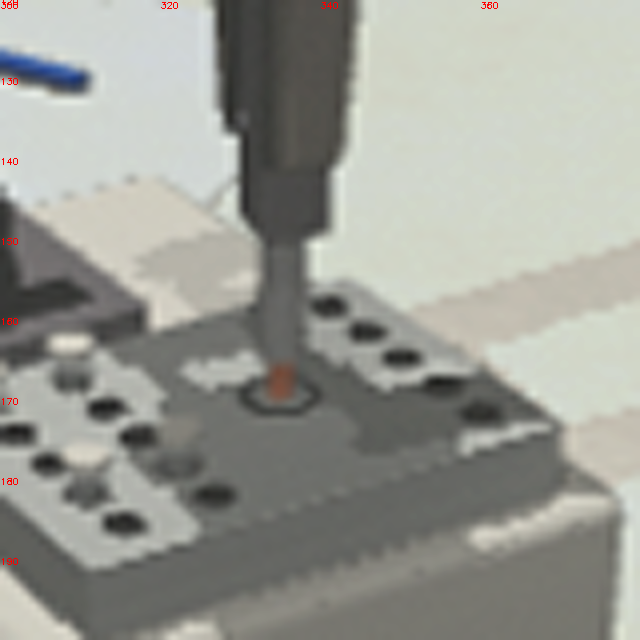

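View pics/s18f.png

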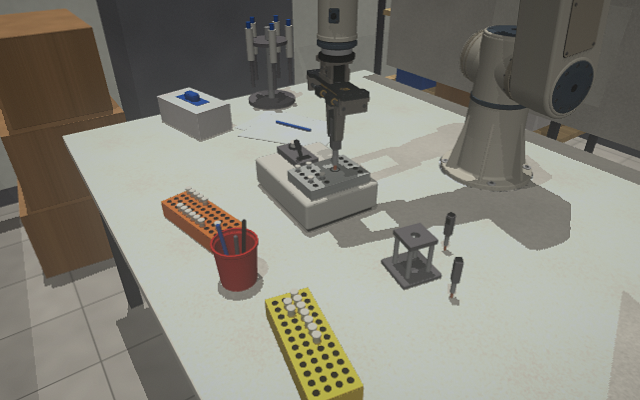

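The hold was steady for 3.7 s, with the tip centred in the ring and about 6 mm in. The lever is up, and the racks and pot have not moved. I hand in.

Run:
```python
from cell import manip
print(manip.hand_in()); s=manip.sense(); print(s["time_s"],s["eef_pos"],s["wrist_force"])
```

```text
the job is handed in; nothing more can be done
None
the job is handed in; nothing more can be done
```

I did all the steps and handed the job in at about 20 s, still holding the probe on the ring; no verdict was reported.

**What I did**
- **Test button:** I pushed it right in with the fingers shut, and the lever dropped without being touched. At the bottom stop the wrist force reached about 19 N.
- **Lever:** I pushed it back up past upright with the shut fingers, rather than pinching it, and backed off. It stayed up.
- **Probe:** I gripped it by its handle at 25 N, with the gap reading 21.8 mm against a 22 mm handle, and lifted it straight out. I then set it on the ring and held it for 3.7 s.

**Last checks**
- **Position and tilt:** The arm was still over the hold, with the tool within about 0.2° of vertical. In the scene picture the tip is centred in the ring to about 1 mm.
- **Tip travel:** Three estimates of how far the tip is in agree roughly, all inside 2.5–9.5 mm: about 6 mm from the height, 5 mm from the roughly 2.3 N spring force, and up to 7.5 mm from the visible pin.
- **Rest of the scene:** In the last picture the lever is up and the racks and pot are where they started. The button was seen out after its press, and nothing went near it afterwards.

**What disagreed**
- **Fingertips:** They sit about 21 mm behind the stated TCP. Contact and both camera views showed it, and I allowed for it.
- **Cameras:** The scene and wrist views put the ring up to 4 mm apart in world coordinates, so I aligned the tip to the ring within each view.

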